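# Duplex bench filter: seat the fresh plate, draw out the used one

## Task

The bench air filter has two bays: in the one whose blue flap stands open, a fresh filter plate (green tab) sits proud, so first press it down until its flange lies level on the bay's top and no air can slip past. Then lift the other bay's blue flap right back so that it stays open, draw the used plate (orange tab) straight up out of its slot and carry it over the pale tray, leaving the flap open and the fresh plate home. Finish while still holding the used plate in the gripper, upright and still about a hand's breadth above the tray, for inspection with its dust falling into the tray; do not disturb the spray bottle, label stack or loose cap, or shove the tray.

Things in the scene. Friction and masses are not known exactly. Their poses are not given: they have to be found in the camera images.
- filter_unit: The whole fixed unit: dark plinth 150 x 215 x 25 mm with the two bays on it and behind them (+x) the blower box, 104 mm high, to 147 mm from the origin. Origin: on the table under the middle between the bays; x from front to back.
- bay_new: The bay with the fresh plate: light-grey box 120 (x) x 92 (y) x 95 mm on the filter unit's plinth, its flap standing open. Fixed. Origin: centre of its underside, 25 mm above the table; its flat top is 95 mm above the origin (120 mm above the table). x points from its front (robot side) to its hinge side, z up. The bays stand side by side, 96 mm between centres; which is left varies.
- bay_old: The bay with the used plate: the same box, its flap shut. Origin and axes as for bay_new.
- bay_new_slot (a point): Middle of the slot's mouth in the top of bay_new (54 x 14 mm, long side along the bay's x, 86 mm deep).
- bay_old_slot (a point): Middle of the slot's mouth in the top of bay_old (same size).
- fresh_plate: Fresh filter plate, white, green tab, 120 g, loose. Flange 64 (x) x 26 (y) x 4 mm; below it a frame 50 x 10 x 80 mm in the slot, 2 mm play; on its middle the pull tab 30 x 12 x 24 mm. Origin: middle of the flange's underside; z up, x along the slot. It sits 10 mm too high on two black catches under the flange's ends; each yields to 3.5 N, sinks into the bay's top and stays down.
- fresh_plate_tab_top (a point): Middle of the top face of the green tab, 28 mm above the plate's origin: the place to press.
- used_plate: Used filter plate: white frame, grey-brown pleats, orange tab; sizes and origin as the fresh plate, 80 to 170 g, loose. It hangs fully home in bay_old under the shut flap, its flange on the bay's top. Take it by the 12 mm thick tab (fingers closing along the plate's y); the fingertips can go down to the flange, whose top is 4 mm above the bay's top.
- used_plate_tab_top (a point): Middle of the top face of the orange tab, 28 mm above that plate's origin.
- used_plate_foot (a point): Middle of the used plate's lower edge, 80 mm below that plate's origin.
- flap_old (a joint): Angle of the flap over the used plate: 0 shut, 1.57 upright, 1.9 laid back against its stop. Stiff friction hinge: it takes about 2 N at the handle and stays at whatever angle it is left.
- flap_old_handle (a point): Middle of that flap's handle: a round steel bar 10 mm thick, 58 mm long, along the bay's y, on a post at each end 38 mm before the flap's front. Shut, it is 24 mm above the bay's top and 76 mm in front of the slot's middle (16 mm beyond the bay's front). It moves with the flap and may turn between the fingers. The flap is a blue hood 80 x 72 mm, 36 mm high.
- flap_old_hinge (a point): Middle of that flap's hinge axis (along the bay's y), 42 mm behind the slot's middle and 4 mm above the bay's top; the handle moves on a circle of 120 mm round it, up and back toward the bay's +x.
- flap_new (a joint): Angle of the flap over the fresh plate, standing open at the start (1.75 to 1.9); same kind of flap. It may be left so.
- tray: Pale moulded tray 150 (x) x 395 (y) x 27 mm, open on top, inner floor 2 mm, loose, 240 g. Origin: centre of its underside.
- sprayer: Spray bottle with red head, 289 mm high, 91 mm thick, standing left of the filter unit. Origin: centre of its foot. Bystander.
- labels: Stack of pink seal labels, 88 x 105 x 9 mm, lying left of the unit. Origin: centre of its underside. Bystander.
- loose_cap: White screw cap, 47 mm across, 14 mm high, on the table in front of the unit. Origin: centre of its underside. Bystander.
Not all that is in view belongs to the job. What is shaped like the fresh_plate but pink is not meant.

How it is judged:
By the outcome, as a careful person would: the job done as asked, in the order asked, and still so for the second after the job is handed in, while the arm keeps its last pose, push and grip.
It also fails if it takes over 64 s, if anything falls off the work surface, if the arm or the gripper's body presses on something with over 40 N, if the wrist force passes 120 N, or if a joint passes its speed limit or range.

## Robot

A 6-joint arm with a two-finger parallel gripper is mounted at the origin on the work surface; the furniture and walls round the work are solid. World frame = base frame: x ahead of the robot, y to its left, z up, the work surface at z = 0. Lengths are in mm, angles in rad, forces in N, time in s.
With the tool pointing down it reaches from about 275 to 875 mm from the base axis. Payload 12.5 kg.
Tool frame: the origin (TCP) lies on the centre line of the jaws, within the pads' length; the fingertips stand robot.tcp_to_tips ahead of it and the grasp point (between the pads) lies 3 mm ahead of it (robot.tcp_to_tips is the distance from the TCP to the fingertips, in mm); z points along the fingers, y is the line along which they close (so a half turn about z gives the same grasp; the last joint's range is limited). The gripper opens to 85 mm and grips with 20 to 120 N. Pads are 22 mm wide; open, the fingers measure 114 mm over their backs; the gripper's body (76 mm by 85 mm) begins 54 mm behind the grasp point. The pads swing forward as they close: fully open they stand 13 mm farther back than shut.
Start: joints at [1.183, 0.351, 1.652, -0, 1.139, -0.085], TCP at [163.975, 524.973, 253.29] pointing down, gripper open.
Joint ranges: [-2.75, 2.75], [-0.79, 2.1], [0.01, 2.65], [-1.57, 4.71], [0.07, 3.14], [-2.87, 2.87]. Speed limits (rad/s): [2.22, 2.22, 2.79, 3.14, 3.14, 3.14].

## Interface

Orientations are given as a rotation vector (axis times angle).
In Python, from workcell import robot gives the robot as it stands. The module is installed in compiled form; this text tells all that it offers.
- The arm moves only by the tool arm_command, never from a script. Its argument "plan" is a list of rows, each an object of numbers: "dx", "dy", "dz": the shift along the tool's x, y, z in parts of the range, where 1.0 means 75 cm; "turn": the turn about the tool's z in normalised numbers (1 is 4 rad); "claw": the closure, from 0 (fully open) to 1 (shut). In form: [{"dx": .., "dy": .., "dz": .., "turn": .., "claw": ..}, ...]. A call has exactly 8 rows; each row is the pose to reach, as a shift and turn from the pose commanded when the call began, along the tool's axes at that moment; what a row does not reach only later rows make up. A row lasts 1/8 s, in which the tool goes at most 62.5 mm and 10.7 degrees, less where a joint would pass 70% of its speed; a pose out of reach is approached as far as the arm can. A call with a gripper value outside its range is refused whole. The fingers move at their own pace and stop on an object; "newtons" is the grip in N (left out, the last holds). Time passes only in rows, so rows that repeat a pose let the fingers close, or fill a call up. It gives the time, the measured TCP pose, the force, the opening and the grip force at its end, in the units of the state.
- robot.get_state(): the state, without advancing time (a new reading comes with each control period).
- robot.grab_frame(name): name is "scene" or "top" or "wrist"; returns a dict with "frame" (400x640x3 uint8, red, green, blue), "range_z" (400x640 float32, mm along the optical axis (not along the pixel's ray), 0 where there is no reading), "K" (3x3 intrinsics, pixels), "rvec" (rotation vector, rad) and "tvec" (3), from world to camera coordinates, as OpenCV has them. Camera axes: x right, y down, z forward; pixel columns grow to the right and rows downward; lengths in mm; the calibration is good to about 2 mm. A picture is of the moment at which its call begins.
- robot.job_done(): hands the job in; it is judged then, once.
Trained networks look in a picture, given as the dict that the camera call returned (one of the last four; its "shot" number tells which), for a name from the list of things; names that differ only in an ending like _2 or _b are one class to them, and where a whole thing is asked for, a point or a joint stands for the part that bears it (a point fixed in the world has none). Each returns a list of dicts, best first, with "p" (0 to 1); they miss things now and then, are a little off and sometimes report something else, mostly with a low value. They report only what shows in the picture. A call takes as long as a camera call. They do not tell look-alikes from the thing itself.
- robot.regions_of(picture, label): "mask" (400x640 bool, what is visible of it) and "centre" ([column, row] in pixels, amid what is visible of it).
- robot.landmark_of(picture, label): "centre" ([column, row] in pixels: a listed point, or the origin of a listed thing).
The state is a dict: "clock": time; "joint_pos": joint angles; "qvel": joint speeds; "effort": joint torques, N m; "tool_pos": TCP position; "orientation": TCP orientation; "ft_force": force on the tool from outside, world axes, zero at the start; "moment": the same for the moment, N m; "grip_width": finger opening in mm; "finger_force": force on a finger pad.
Only numpy, scipy, OpenCV 4.12 (cv2) and the standard library are available. Lean on these libraries where they do the work, as an engineer would, in place of code of your own. Each camera call takes 0.05 s, during which the arm holds its last target. There are 200 camera calls.

## Working session

There is one attempt and no reset: what is moved stays moved. The work goes in short steps, Python scripts to look and compute and a tool call to move; the robot and the scene stay as the last step left them, time stands still between calls to the robot, and variables do not carry over. Pictures are saved under pics/ and viewed, at most 10 in all, crops included, and the job is handed in when it is done.

Besides the shell and the picture viewer there is one more tool, called after "Emit:" in YAML: its name, and indented under it one key for each argument. arm_command: Moves the arm, as the interface text tells. Its arguments: {"type":"object","properties":{"plan":{"type":"array"},"newtons":{"type":"number"}},"required":["plan"]}

```bash
mkdir -p pics
cat > h.py <<'E'
import numpy as np, cv2
from workcell import robot
def cam(f):
    R=cv2.Rodrigues(np.array(f["rvec"],float))[0]; return R,np.array(f["tvec"],float).ravel(),np.array(f["K"],float)
def at_depth(f,uv,z):
    R,t,K=cam(f); r=np.linalg.inv(K)@[uv[0],uv[1],1]; return R.T@(r*z-t)
def at_height(f,uv,h):
    R,t,K=cam(f); d=R.T@(np.linalg.inv(K)@[uv[0],uv[1],1]); o=-R.T@t; return o+d*(h-o[2])/d[2]
def cloud(f):
    R,t,K=cam(f); v,u=np.mgrid[0:400,0:640]; z=f["range_z"].astype(float)
    p=np.stack([(u-K[0,2])/K[0,0]*z,(v-K[1,2])/K[1,1]*z,z],-1)
    P=(p-t)@R; P[z<=0]=np.nan; return P
def save(f,n): cv2.imwrite("pics/"+n,f["frame"][:,:,::-1])
E
python3 - <<'E'
from h import *
np.set_printoptions(precision=1,suppress=True)
s=robot.get_state(); print(s, robot.tcp_to_tips)
hs=dict(bay_new_slot=120,bay_old_slot=120,fresh_plate_tab_top=158,used_plate_tab_top=148,flap_old_handle=144,flap_old_hinge=124,filter_unit=0,tray=0,bay_new=25,bay_old=25,sprayer=0,labels=0,loose_cap=0,fresh_plate=130)
for n in("scene","top"):
    f=robot.grab_frame(n); save(f,n+"0.png")
    R,t,K=cam(f); print(n,"campos",-R.T@t)
    P=cloud(f)
    for l,h in hs.items():
        for d in robot.landmark_of(f,l)[:2]:
            c=d["centre"]; i,j=int(round(c[1])),int(round(c[0]))
            print(l,round(d["p"],2),np.array(c),at_height(f,c,h),P[min(i,399),min(j,639)])
E
```

```text
{'clock': 0.0, 'joint_pos': array([ 1.2,  0.4,  1.7, -0. ,  1.1, -0.1]), 'qvel': array([ 0., -0.,  0.,  0.,  0., -0.]), 'effort': array([ -0. , -50.6, -29.1,  -0. ,   0. ,   0. ]), 'tool_pos': array([163.9, 524.7, 252.8]), 'orientation': array([-0.5, -3.1,  0. ]), 'ft_force': array([ 0.5, -0.7, -0.1]), 'moment': array([-0., -0., -0.]), 'finger_force': 0.0, 'grip_width': 85.07421871204541} 22.0
scene campos [-341.9 -800.6  889.9]
bay_new_slot 0.91 [327.2 191.4] [567.1  90.  120. ] [553.5  77.5 132.5]
bay_old_slot 0.97 [312.5 176.3] [598.3 185.5 120. ] [562.6 150.2 149.5]
fresh_plate_tab_top 0.74 [316. 247.] [ 322.2 -115.6  158. ] [464.7  31.5   0.9]
fresh_plate_tab_top 0.64 [329.6 182.6] [562.   75.9 158. ] [571.4  83.4 149.7]
flap_old_handle 0.81 [292.  171.8] [543.2 218.4 144. ] [542.8 217.9 143.6]
flap_old_handle 0.45 [331.  184.1] [576.   83.6 144. ] [575.   82.6 145.2]
flap_old_hinge 0.75 [323.9 171.8] [639.1 176.3 124. ] [640.5 177.4 122.3]
flap_old_hinge 0.73 [310.5 202.7] [484.4  74.5 124. ] [529.  123.9  80.6]
filter_unit 0.81 [319.9 216.6] [583.3 136.4   0. ] [513.4  65.2  6
[... 1167 characters left out ...]
 198.  152.6]
flap_old_hinge 0.86 [290.6 152.1] [638.7 173.8 124. ] [636.2 171.2 140.5]
filter_unit 0.4 [340.9 247.9] [383.1  31.7   0. ] [383.7  31.9  17.3]
tray 0.92 [445.3 201.1] [ 525.5 -267.     0. ] [ 525.6 -265.4    2.9]
bay_new 0.7 [323.  178.5] [580.9  87.8  25. ] [567.8  85.6 158.1]
bay_old 0.79 [291.6 167.7] [610.1 178.8  25. ] [592.1 166.  156.4]
sprayer 0.88 [221.2 152.5] [654.2 390.7   0. ] [635.2 359.5 124.2]
labels 0.7 [197.3 204.7] [498.4 455.3   0. ] [496.9 452.1  13. ]
loose_cap 0.51 [339.8 246.3] [387.6  35.    0. ] [389.   34.7  11.2]
fresh_plate 0.78 [383.9 256.3] [371. -76. 130.] [370.3 -79.1 107.8]
fresh_plate 0.57 [322.6 168.3] [596.4  87.8 130. ] [593.6  86.3 157.3]
```

Run:
```python
import cv2,numpy as np
a=cv2.imread("pics/scene0.png")[120:320,200:480]; b=cv2.imread("pics/top0.png")[110:300,190:470]
cv2.imwrite("pics/c0.png",np.vstack([cv2.resize(a,(560,300)) if 0 else cv2.resize(a,None,fx=1.5,fy=1.5,interpolation=2),cv2.resize(b,None,fx=1.5,fy=1.5,interpolation=2)]))
```

```text
(no output)
```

View pics/c0.png

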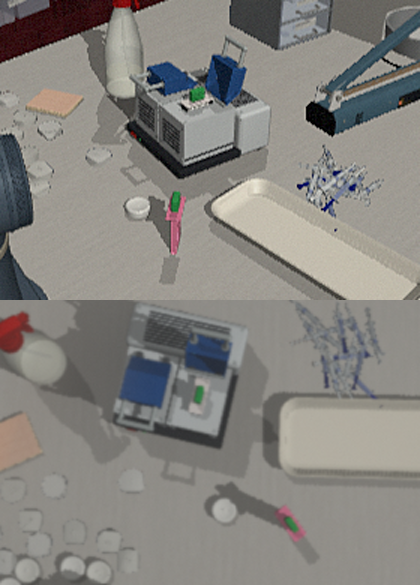

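Run:
```python
from h import *
np.set_printoptions(precision=2,suppress=True)
fs=[robot.grab_frame("top"),robot.grab_frame("scene")]
for n,f in zip(("top","scene"),fs):
    P=cloud(f); F=f["frame"].astype(int); hsv=cv2.cvtColor(f["frame"],cv2.COLOR_RGB2HSV)
    box=(P[...,0]>440)&(P[...,0]<800)&(P[...,1]>-10)&(P[...,1]<290)
    for a,b in((8,40),(85,112),(112,128)):
        m=box&(P[...,2]>a)&(P[...,2]<b); q=P[m][:,:2].astype(np.float32); print(n,a,b,len(q),cv2.minAreaRect(q))
    m=box&(hsv[...,0]>100)&(hsv[...,0]<130)&(hsv[...,1]>120)&(P[...,2]>110)
    k,lab,st,_=cv2.connectedComponentsWithStats(m.astype(np.uint8))
    for i in range(1,k):
        if st[i,4]>30:
            q=P[lab==i]; print("blue",st[i],q.mean(0),np.nanpercentile(q[:,2],[5,50,95]),cv2.minAreaRect(q[:,:2].astype(np.float32)))
    m=box&(hsv[...,0]>40)&(hsv[...,0]<85)&(hsv[...,1]>100)&(P[...,2]>110)
    q=P[m]; print("green",len(q),q.mean(0),np.percentile(q[:,2],[10,50,90,100]), cv2.minAreaRect(q[:,:2].astype(np.float32)))
    r=robot.regions_of(f,"tray")[0]; q=P[r["mask"]]; q=q[~np.isnan(q[:,0])];print("tray",cv2.minAreaRect(q[:,:2].astype(np.float32)))
```

```text
top 8 40 664 ((620.224853515625, 144.60098266601562), (355.7501220703125, 264.3147277832031), 0.64466392993927)
top 85 112 1803 ((634.5423583984375, 126.45062255859375), (214.907470703125, 208.24708557128906), 78.2846450805664)
top 112 128 1811 ((619.6820068359375, 129.92604064941406), (188.51785278320312, 176.39691162109375), 78.37133026123047)
blue [314 134  28  22 307] [649.43  80.59 183.96] [129.75 199.39 204.59] ((650.333984375, 74.6302490234375), (68.22693634033203, 41.19694519042969), 77.39775085449219)
blue [272 151  31  30 642] [598.21 177.7  156.35] [141.63 158.2  161.96] ((603.0897216796875, 179.763671875), (67.6948013305664, 76.1907730102539), 78.86884307861328)
green 39 [581.21  87.99 158.61] [155.15 158.58 161.38 163.98] ((581.273681640625, 87.73945617675781), (9.855413436889648, 24.907705307006836), 78.17152404785156)
tray ((521.9669189453125, -261.696044921875), (397.3977966308594, 156.1761932373047), 89.65621948242188)
scene 8 40 1125 ((553.68603515625, 103.26011657714844), (170.73805236816406, 333.7773132324219), 31.03053855895996)
scene 85 112 974 ((628.7425537109375, 120.73461151123047), (218.12998962402344, 211.21090698242188), 80.50170135498047)
scene 112 128 886 ((588.4637451171875, 133.37158203125), (194.2986602783203, 124.33389282226562), 77.4267349243164)
blue [337 157  27  33 588] [645.32  75.09 160.64] [128.15 158.6  198.65] ((645.9129028320312, 72.4546127319336), (81.3358154296875, 49.824954986572266), 79.03787231445312)
blue [298 162  34  22 409] [585.39 169.87 146.17] [126.73 151.6  157.61] ((604.5299072265625, 178.3002471923828), (79.46417236328125, 90.36172485351562), 80.37625885009766)
green 73 [579.83  87.48 147.05] [138.55 149.29 155.89 157.88] ((603.0689086914062, 108.57280731201172), (95.5089111328125, 26.401643753051758), 44.745567321777344)
tray ((533.5445556640625, -261.7898864746094), (394.48565673828125, 186.8816375732422), 89.49644470214844)
```

```bash
cat >> h.py <<'E'
yaw=-0.2025; ex=np.array([np.cos(yaw),np.sin(yaw),0]); ey=np.array([-np.sin(yaw),np.cos(yaw),0])
def go(p):
    s=robot.get_state(); T=cv2.Rodrigues(np.array(s["orientation"],float))[0]
    d=T.T@(np.array(p,float)-s["tool_pos"]); want=T.T@ey; a=np.arctan2(-want[0],want[1]); a=(a+np.pi/2)%np.pi-np.pi/2
    print("tcp",s["tool_pos"].round(1),"ex/ey rel?",T.round(3).tolist(),"d",d.round(1),"turn",a.round(4),"q",s["joint_pos"].round(2),"F",s["ft_force"].round(1),"t",s["clock"],"grip",round(s["grip_width"],1))
E
python3 -c "
from h import *
go([560,93,300])"
```

```text
tcp [164.  525.  253.3] ex/ey rel? [[-0.955, 0.298, 0.0], [0.298, 0.955, 0.0], [0.0, 0.0, -1.0]] d [-506.8 -294.3  -46.7] turn -0.1003 q [ 1.18  0.35  1.65  0.    1.14 -0.08] F [-0.1 -0.3 -0.4] t 1.7 grip 85.0
```

Careful with the scale: shifts go in shares of 75 cm and turns go in shares of 4 rad. That gives: -420 mm / 750 = -0.56, -380 mm / 750 = -0.5067, -0.1 rad / 4 = -0.025.

Emit:
arm_command:
  plan:
    - {"dx": -0.08,"dy": -0.04,"dz": -0.04,"turn": -0.005,"claw": 1}
    - {"dx": -0.16,"dy": -0.0867,"dz": -0.0627,"turn": -0.0125,"claw": 1}
    - {"dx": -0.24,"dy": -0.1333,"dz": -0.0627,"turn": -0.025,"claw": 1}
    - {"dx": -0.3067,"dy": -0.1733,"dz": -0.0627,"turn": -0.025,"claw": 1}
    - {"dx": -0.3733,"dy": -0.2133,"dz": -0.0627,"turn": -0.025,"claw": 1}
    - {"dx": -0.44,"dy": -0.2533,"dz": -0.0627,"turn": -0.025,"claw": 1}
    - {"dx": -0.5067,"dy": -0.2933,"dz": -0.0627,"turn": -0.025,"claw": 1}
    - {"dx": -0.56,"dy": -0.3267,"dz": -0.0627,"turn": -0.025,"claw": 1}

```text
clock: 2.7
tool_pos: [493.0, 164.0, 300.4]
orientation: [0.319, 3.125, 0.0]
ft_force: [0.2, 1.1, 0.5]
grip_width: -0.0
finger_force: 0.0
```

Run:
```python
from h import *
np.set_printoptions(precision=1,suppress=True)
f=robot.grab_frame("wrist"); save(f,"w1.png"); R,t,K=cam(f); print(-R.T@t)
for l,h in dict(bay_new_slot=120,bay_old_slot=120,fresh_plate_tab_top=158,flap_old_handle=144,flap_old_hinge=124).items():
    for d in robot.landmark_of(f,l)[:2]: print(l,round(d["p"],2),np.array(d["centre"]),at_height(f,d["centre"],h))
P=cloud(f); hsv=cv2.cvtColor(f["frame"],cv2.COLOR_RGB2HSV)
box=(P[...,0]>470)&(P[...,1]>0)&(P[...,2]>110)
for nm,a,b in(("green",40,85),("blue",100,130)):
    m=box&(hsv[...,0]>a)&(hsv[...,0]<b)&(hsv[...,1]>110)
    k,lab,st,_=cv2.connectedComponentsWithStats(m.astype(np.uint8))
    for i in range(1,k):
        if st[i,4]>60:
            q=P[lab==i]; print(nm,st[i],np.percentile(q[:,2],[5,50,95]),cv2.minAreaRect(q[:,:2].astype(np.float32)))
go([581.3,87.8,230])
```

```text
[409.4 181.2 421.7]
bay_new_slot 0.6 [276.8 263.6] [583.5  89.7 120. ]
fresh_plate_tab_top 0.86 [ 72.8 101.5] [366.2 -33.1 158. ]
fresh_plate_tab_top 0.78 [267.1 284.3] [584.9  84.1 158. ]
flap_old_handle 0.87 [360.6 213.4] [528.4 199.2 144. ]
flap_old_hinge 0.67 [352.3 292.2] [640.6 173.4 124. ]
green [266 265   9  29 209] [152.5 158.3 159.5] ((544.91748046875, 105.33038330078125), (12.70083999633789, 159.12973022460938), 63.8264274597168)
blue [ 336  242   53   55 1851] [147.  158.3 300.9] ((560.6143188476562, 190.65835571289062), (157.31263732910156, 47.09256362915039), 13.450211524963379)
tcp [491.3 166.5 300.3] ex/ey rel? [[-0.98, 0.201, -0.0], [0.201, 0.98, 0.0], [0.0, 0.0, -1.0]] d [-104.   -59.1   70.2] turn 0.0004 q [ 0.2  0.2  1.7  0.   1.2 -1.1] F [-0.2  0.5  0.5] t 3.0 grip 0.0
```

View pics/w1.png

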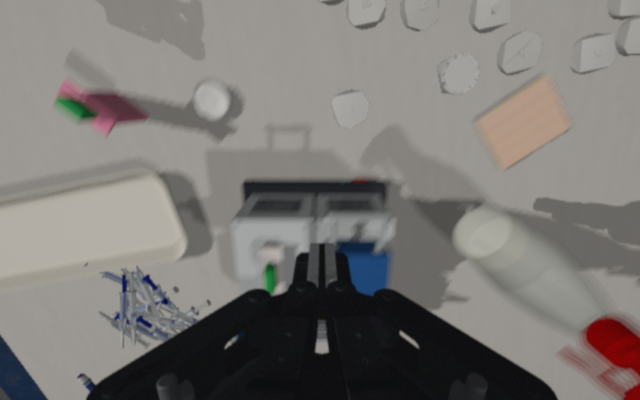

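In the tool's units: 124 mm / 750 = 0.1653, -105 mm / 750 = -0.14.

Emit:
arm_command:
  plan:
    - {"dx": -0.0667,"dy": -0.0373,"dz": 0.0267,"turn": 0,"claw": 1}
    - {"dx": -0.1333,"dy": -0.0747,"dz": 0.0667,"turn": 0,"claw": 1}
    - {"dx": -0.14,"dy": -0.08,"dz": 0.1133,"turn": 0,"claw": 1}
    - {"dx": -0.14,"dy": -0.08,"dz": 0.14,"turn": 0,"claw": 1}
    - {"dx": -0.14,"dy": -0.08,"dz": 0.1533,"turn": 0,"claw": 1}
    - {"dx": -0.14,"dy": -0.08,"dz": 0.1573,"turn": 0,"claw": 1}
    - {"dx": -0.14,"dy": -0.08,"dz": 0.1613,"turn": 0,"claw": 1}
    - {"dx": -0.14,"dy": -0.08,"dz": 0.1653,"turn": 0,"claw": 1}

```text
clock: 4.0
tool_pos: [583.2, 86.3, 177.5]
orientation: [0.317, 3.123, 0.001]
ft_force: [0.1, 0.7, 6.4]
grip_width: -0.1
finger_force: 2.9
```

Run:
```python
from h import *
go([582.5,86.8,170])
f=robot.grab_frame("scene"); a=f["frame"][140:230,270:390,::-1]; cv2.imwrite("pics/s2.png",cv2.resize(a,None,fx=5,fy=5,interpolation=2))
```

```text
tcp [583.2  86.3 177.5] ex/ey rel? [[-0.98, 0.201, 0.002], [0.201, 0.98, 0.0], [-0.002, 0.001, -1.0]] d [0.8 0.4 7.5] turn -0.0 q [ 0.07  0.51  1.62  0.    1.02 -1.3 ] F [0.1 0.7 6.4] t 4.0 grip -0.1
```

View pics/s2.png

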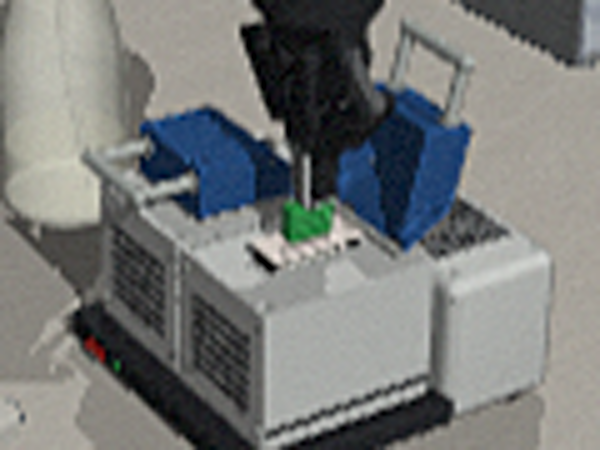

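In the tool's units: 10 mm / 750 = 0.0133, 7.5 mm / 750 = 0.01.

Emit:
arm_command:
  plan:
    - {"dx": 0,"dy": 0,"dz": 0.002,"turn": 0,"claw": 1}
    - {"dx": 0,"dy": 0,"dz": 0.004,"turn": 0,"claw": 1}
    - {"dx": 0,"dy": 0,"dz": 0.006,"turn": 0,"claw": 1}
    - {"dx": 0,"dy": 0,"dz": 0.008,"turn": 0,"claw": 1}
    - {"dx": 0,"dy": 0,"dz": 0.01,"turn": 0,"claw": 1}
    - {"dx": 0,"dy": 0,"dz": 0.012,"turn": 0,"claw": 1}
    - {"dx": 0,"dy": 0,"dz": 0.0133,"turn": 0,"claw": 1}
    - {"dx": 0,"dy": 0,"dz": 0.0133,"turn": 0,"claw": 1}

```text
clock: 5.05
tool_pos: [583.0, 86.5, 169.9]
orientation: [0.318, 3.123, 0.002]
ft_force: [-12.8, 1.5, 30.8]
grip_width: -0.3
finger_force: 15.4
```

In the tool's units: 98 mm / 750 = 0.1307, -90 mm / 750 = -0.12, 1.08 rad / 4 = 0.27.

Emit:
arm_command:
  plan:
    - {"dx": 0,"dy": 0,"dz": -0.02,"turn": 0,"claw": 1}
    - {"dx": 0,"dy": 0,"dz": -0.08,"turn": 0,"claw": 1}
    - {"dx": 0.02,"dy": 0,"dz": -0.12,"turn": 0.045,"claw": 1}
    - {"dx": 0.0667,"dy": 0.04,"dz": -0.12,"turn": 0.09,"claw": 0.8}
    - {"dx": 0.1027,"dy": 0.0867,"dz": -0.12,"turn": 0.135,"claw": 0.65}
    - {"dx": 0.1027,"dy": 0.1307,"dz": -0.12,"turn": 0.18,"claw": 0.65}
    - {"dx": 0.1027,"dy": 0.1307,"dz": -0.1067,"turn": 0.225,"claw": 0.65}
    - {"dx": 0.1027,"dy": 0.1307,"dz": -0.1067,"turn": 0.27,"claw": 0.65}

```text
clock: 6.05
tool_pos: [526.6, 197.8, 246.0]
orientation: [-1.886, -2.512, 0.001]
ft_force: [-0.0, 0.0, -0.1]
grip_width: 29.9
finger_force: 0.0
```

In the tool's units: 0.49 rad / 4 = 0.1225.

Emit:
arm_command:
  plan:
    - {"dx": 0,"dy": 0,"dz": 0,"turn": 0.045,"claw": 0.65}
    - {"dx": 0,"dy": 0,"dz": 0,"turn": 0.09,"claw": 0.65}
    - {"dx": 0,"dy": 0,"dz": 0,"turn": 0.1225,"claw": 0.65}
    - {"dx": 0,"dy": 0,"dz": 0,"turn": 0.1225,"claw": 0.65}
    - {"dx": 0,"dy": 0,"dz": 0,"turn": 0.1225,"claw": 0.65}
    - {"dx": 0,"dy": 0,"dz": 0,"turn": 0.1225,"claw": 0.65}
    - {"dx": 0,"dy": 0,"dz": 0,"turn": 0.1225,"claw": 0.65}
    - {"dx": 0,"dy": 0,"dz": 0,"turn": 0.1225,"claw": 0.65}

```text
clock: 7.05
tool_pos: [526.9, 197.5, 246.3]
orientation: [-2.434, -1.987, 0.0]
ft_force: [-0.2, 0.2, 0.5]
grip_width: 30.0
finger_force: 0.0
```

Run:
```python
from h import *
np.set_printoptions(precision=1,suppress=True)
im=[]
for n in("wrist","scene","top"):
    f=robot.grab_frame(n)
    for l,h in dict(flap_old_handle=144,flap_old_hinge=124,fresh_plate_tab_top=148).items():
        for d in robot.landmark_of(f,l)[:2]: print(n,l,round(d["p"],2),np.array(d["centre"]),at_height(f,d["centre"],h))
    if n=="wrist": im.append(cv2.resize(f["frame"],(600,375)))
    if n=="scene":
        im.append(cv2.resize(f["frame"][150:205,285:385],(400,220),interpolation=2))
        im[1]=cv2.copyMakeBorder(im[1],0,0,0,200,0)
        P=cloud(f); hsv=cv2.cvtColor(f["frame"],cv2.COLOR_RGB2HSV)
        m=(P[...,0]>540)&(P[...,1]>60)&(P[...,2]>100)&(hsv[...,0]>40)&(hsv[...,0]<85)&(hsv[...,1]>100); q=P[m]; print("green",len(q),np.percentile(q[:,2],[5,50,90,100]))
cv2.imwrite("pics/h3.png",np.vstack(im)[:,:,::-1])
go([527.5,197.5,150])
```

```text
wrist flap_old_handle 0.98 [320.2 206.9] [525.3 198.  144. ]
wrist flap_old_handle 0.24 [244.7 288.3] [439.4 132.2 144. ]
wrist flap_old_hinge 0.61 [447.  198.8] [638.4 175.1 124. ]
wrist fresh_plate_tab_top 0.55 [402.  304.6] [581.3  87.5 148. ]
scene flap_old_handle 0.81 [292.6 172.2] [542.8 215.2 144. ]
scene flap_old_handle 0.42 [282.5 182.9] [478.2 187.4 144. ]
scene flap_old_hinge 0.94 [325.8 172.2] [641.5 170.4 124. ]
scene fresh_plate_tab_top 0.6 [315.3 246.9] [ 330.3 -104.8  148. ]
scene fresh_plate_tab_top 0.49 [332.6 183.9] [575.3  76.5 148. ]
green 88 [122.  140.2 233.4 375.5]
top flap_old_handle 0.37 [290.4 151.8] [636.1 172.4 144. ]
top flap_old_handle 0.34 [288.8 165.8] [599.3 175.6 144. ]
top flap_old_hinge 0.56 [289.3 152. ] [638.9 177.2 124. ]
top fresh_plate_tab_top 0.73 [321.3 173.5] [580.5  90.5 148. ]
top fresh_plate_tab_top 0.48 [386.  259.5] [364.3 -79.2 148. ]
tcp [526.9 197.4 246.3] ex/ey rel? [[0.201, 0.98, -0.0], [0.98, -0.201, -0.0], [-0.0, -0.0, -1.0]] d [ 0.2  0.6 96.3] turn -1.5703 q [ 0.3  0.4  1.6 -0.   1.1  0.5] F [-0.1  0.2 -0.2] t 7.65 grip 29.8
```

View pics/h3.png

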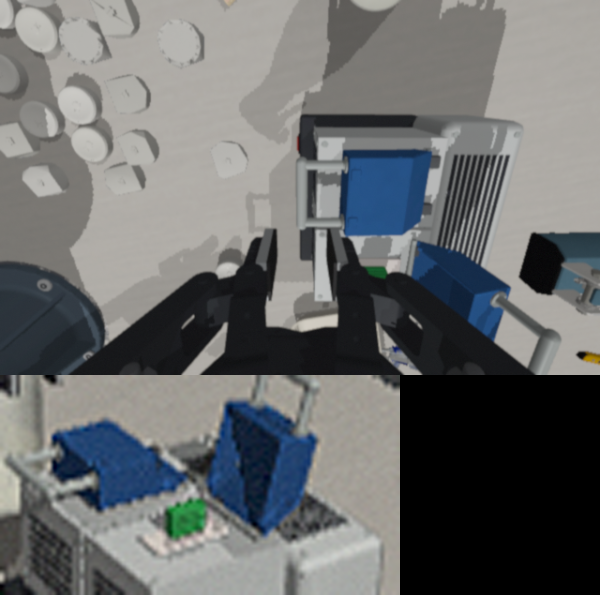

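Emit:
arm_command:
  plan:
    - {"dx": 0,"dy": -0.0013,"dz": 0.0333,"turn": 0,"claw": 0.65}
    - {"dx": 0,"dy": -0.0013,"dz": 0.0667,"turn": 0,"claw": 0.65}
    - {"dx": 0,"dy": -0.0013,"dz": 0.0867,"turn": 0,"claw": 0.65}
    - {"dx": 0,"dy": -0.0013,"dz": 0.104,"turn": 0,"claw": 0.65}
    - {"dx": 0,"dy": -0.0013,"dz": 0.1173,"turn": 0,"claw": 0.65}
    - {"dx": 0,"dy": -0.0013,"dz": 0.128,"turn": 0,"claw": 0.65}
    - {"dx": 0,"dy": -0.0013,"dz": 0.128,"turn": 0,"claw": 0.65}
    - {"dx": 0,"dy": -0.0013,"dz": 0.128,"turn": 0,"claw": 0.65}

```text
clock: 8.65
tool_pos: [526.1, 197.7, 150.7]
orientation: [2.434, 1.986, 0.001]
ft_force: [-0.1, 0.2, 0.6]
grip_width: 29.8
finger_force: 0.0
```

Emit:
arm_command:
  plan:
    - {"dx": 0,"dy": 0,"dz": 0,"turn": 0,"claw": 0.75}
    - {"dx": 0,"dy": 0,"dz": 0,"turn": 0,"claw": 1}
    - {"dx": 0,"dy": 0,"dz": 0,"turn": 0,"claw": 1}
    - {"dx": 0,"dy": 0,"dz": 0,"turn": 0,"claw": 1}
    - {"dx": 0,"dy": 0,"dz": 0,"turn": 0,"claw": 1}
    - {"dx": 0,"dy": 0,"dz": 0,"turn": 0,"claw": 1}
    - {"dx": 0,"dy": 0,"dz": 0,"turn": 0,"claw": 1}
    - {"dx": 0,"dy": 0,"dz": 0,"turn": 0,"claw": 1}
  newtons: 30

```text
clock: 9.65
tool_pos: [526.7, 197.6, 150.7]
orientation: [2.433, 1.985, 0.003]
ft_force: [5.1, -1.4, 0.0]
grip_width: 9.1
finger_force: 29.4
```

In the tool's units: -78.9 mm / 750 = -0.1052, -71.6 mm / 750 = -0.0955.

Emit:
arm_command:
  plan:
    - {"dx": 0,"dy": 0.0035,"dz": -0.0157,"turn": 0,"claw": 1}
    - {"dx": 0,"dy": 0.0084,"dz": -0.0309,"turn": 0,"claw": 1}
    - {"dx": 0,"dy": 0.0149,"dz": -0.0455,"turn": 0,"claw": 1}
    - {"dx": 0,"dy": 0.0228,"dz": -0.0595,"turn": 0,"claw": 1}
    - {"dx": 0,"dy": 0.0321,"dz": -0.0724,"turn": 0,"claw": 1}
    - {"dx": 0,"dy": 0.0427,"dz": -0.0845,"turn": 0,"claw": 1}
    - {"dx": 0,"dy": 0.0543,"dz": -0.0955,"turn": 0,"claw": 1}
    - {"dx": 0,"dy": 0.0671,"dz": -0.1052,"turn": 0,"claw": 1}

```text
clock: 10.65
tool_pos: [575.2, 187.4, 228.1]
orientation: [-2.434, -1.985, 0.002]
ft_force: [4.6, 0.9, -10.0]
grip_width: 9.0
finger_force: 29.4
```

```bash
python3 -c "
from h import *
go([526,197.5,150])
for i in range(10):
    p=1.068+0.1*i; print(round(118.3-120*np.cos(p)-50.3,1), round(120*np.sin(p)-20-78.9,1))"
```

```text
tcp [575.2 187.4 228.1] ex/ey rel? [[0.201, 0.98, -0.001], [0.98, -0.201, -0.0], [-0.001, -0.001, -1.0]] d [  0.1 -50.1  78.2] turn -1.5705 q [0.24 0.48 1.53 0.   1.14 0.44] F [  4.6   0.9 -10. ] t 10.65 grip 9.0
10.2 6.2
21.0 11.5
32.2 15.6
43.8 18.6
55.7 20.5
67.7 21.1
79.6 20.5
91.5 18.8
103.1 15.8
114.4 11.8
```

In the tool's units: 91.5 mm / 750 = 0.122, 79.6 mm / 750 = 0.1061.

Emit:
arm_command:
  plan:
    - {"dx": 0,"dy": 0.0136,"dz": -0.0083,"turn": 0,"claw": 1}
    - {"dx": 0,"dy": 0.028,"dz": -0.0153,"turn": 0,"claw": 1}
    - {"dx": 0,"dy": 0.0429,"dz": -0.0208,"turn": 0,"claw": 1}
    - {"dx": 0,"dy": 0.0584,"dz": -0.0248,"turn": 0,"claw": 1}
    - {"dx": 0,"dy": 0.0743,"dz": -0.0273,"turn": 0,"claw": 1}
    - {"dx": 0,"dy": 0.0903,"dz": -0.0281,"turn": 0,"claw": 1}
    - {"dx": 0,"dy": 0.1061,"dz": -0.0273,"turn": 0,"claw": 1}
    - {"dx": 0,"dy": 0.122,"dz": -0.0251,"turn": 0,"claw": 1}

```text
clock: 11.65
tool_pos: [665.7, 168.9, 247.8]
orientation: [2.434, 1.986, -0.0]
ft_force: [-3.3, -2.5, 0.3]
grip_width: 8.8
finger_force: 30.1
```

In the tool's units: 32 mm / 750 = 0.0427, 31 mm / 750 = 0.0413.

Emit:
arm_command:
  plan:
    - {"dx": 0,"dy": 0.008,"dz": 0.0019,"turn": 0,"claw": 1}
    - {"dx": 0,"dy": 0.0153,"dz": 0.004,"turn": 0,"claw": 1}
    - {"dx": 0,"dy": 0.0227,"dz": 0.0067,"turn": 0,"claw": 1}
    - {"dx": 0,"dy": 0.0307,"dz": 0.0093,"turn": 0,"claw": 1}
    - {"dx": 0,"dy": 0.0373,"dz": 0.012,"turn": 0,"claw": 1}
    - {"dx": 0,"dy": 0.0413,"dz": 0.0139,"turn": 0,"claw": 1}
    - {"dx": 0,"dy": 0.0427,"dz": 0.0147,"turn": 0,"claw": 1}
    - {"dx": 0,"dy": 0.0427,"dz": 0.0147,"turn": 0,"claw": 1}

```text
clock: 12.65
tool_pos: [696.2, 162.8, 236.8]
orientation: [2.434, 1.986, -0.0]
ft_force: [-2.0, -3.0, -1.7]
grip_width: 8.8
finger_force: 30.0
```

In the tool's units: -96 mm / 750 = -0.128, -65 mm / 750 = -0.0867, -0.36 rad / 4 = -0.09.

Emit:
arm_command:
  plan:
    - {"dx": 0,"dy": 0,"dz": 0,"turn": 0,"claw": 0.65}
    - {"dx": 0,"dy": 0,"dz": 0,"turn": 0,"claw": 0.65}
    - {"dx": 0,"dy": 0,"dz": 0,"turn": 0,"claw": 0.65}
    - {"dx": 0,"dy": 0,"dz": -0.0133,"turn": 0,"claw": 0.65}
    - {"dx": 0,"dy": 0,"dz": -0.0533,"turn": 0,"claw": 0.65}
    - {"dx": 0,"dy": -0.0133,"dz": -0.0867,"turn": 0,"claw": 0.65}
    - {"dx": 0,"dy": -0.0667,"dz": -0.0867,"turn": -0.045,"claw": 0.65}
    - {"dx": -0.0013,"dy": -0.128,"dz": -0.0867,"turn": -0.09,"claw": 0.65}

```text
clock: 13.65
tool_pos: [600.6, 181.3, 302.9]
orientation: [2.032, 2.395, 0.002]
ft_force: [-0.9, -0.7, 0.1]
grip_width: 29.9
finger_force: 0.0
```

In the tool's units: -1.21 rad / 4 = -0.3025.

Emit:
arm_command:
  plan:
    - {"dx": 0,"dy": 0,"dz": 0,"turn": -0.045,"claw": 0.55}
    - {"dx": 0,"dy": 0,"dz": 0,"turn": -0.09,"claw": 0.55}
    - {"dx": 0,"dy": 0,"dz": 0,"turn": -0.135,"claw": 0.55}
    - {"dx": 0,"dy": 0,"dz": 0,"turn": -0.18,"claw": 0.55}
    - {"dx": 0,"dy": 0,"dz": 0,"turn": -0.225,"claw": 0.55}
    - {"dx": 0,"dy": 0,"dz": 0,"turn": -0.27,"claw": 0.55}
    - {"dx": 0,"dy": 0,"dz": 0,"turn": -0.3025,"claw": 0.55}
    - {"dx": 0,"dy": 0,"dz": 0,"turn": -0.3025,"claw": 0.55}

```text
clock: 14.65
tool_pos: [601.6, 181.2, 302.8]
orientation: [0.319, 3.125, 0.0]
ft_force: [-0.0, 0.2, 0.2]
grip_width: 38.5
finger_force: 0.0
```

Run:
```python
from h import *
np.set_printoptions(precision=1,suppress=True)
for n in("wrist","scene","top"):
    f=robot.grab_frame(n)
    for l,h in dict(used_plate_tab_top=148,bay_old_slot=120,flap_old_hinge=124).items():
        for d in robot.landmark_of(f,l)[:2]: print(n,l,round(d["p"],2),np.array(d["centre"]),at_height(f,d["centre"],h))
    P=cloud(f); hsv=cv2.cvtColor(f["frame"],cv2.COLOR_RGB2HSV)
    for nm,a,b in (("orange",6,22),("green",45,85)):
        m=(hsv[...,0]>a)&(hsv[...,0]<b)&(hsv[...,1]>150)&(P[...,0]>540)&(P[...,0]<640)&(P[...,1]>60)&(P[...,1]<210)&(P[...,2]>115)&(P[...,2]<170)
        q=P[m]
        if len(q)>5: print(n,nm,len(q),np.percentile(q[:,2],[5,50,95]),cv2.minAreaRect(q[q[:,2]>141][:,:2].astype(np.float32)))
    if n=="wrist": im=[cv2.resize(f["frame"],(600,375))]
    if n=="scene": im.append(cv2.copyMakeBorder(cv2.resize(f["frame"][140:205,285:385],(330,220),interpolation=2),0,0,0,270,0))
cv2.imwrite("pics/h4.png",np.vstack(im)[:,:,::-1])
go([601.5,181,145])
```

```text
wrist used_plate_tab_top 0.96 [322.7 189.5] [602.5 182.6 148. ]
wrist bay_old_slot 0.97 [324.1 183.9] [605.  183.8 120. ]
wrist flap_old_hinge 0.85 [320.9 215.8] [640.4 172.8 124. ]
wrist orange 337 [142.8 148.3 149.6] ((599.083740234375, 184.20217895507812), (11.379130363464355, 28.885725021362305), 78.08328247070312)
wrist green 398 [135.8 147.8 149.3] ((579.7147216796875, 91.18429565429688), (11.47223949432373, 28.19249153137207), 77.96131896972656)
scene used_plate_tab_top 0.54 [314.6 172.2] [586.2 163.5 148. ]
scene bay_old_slot 0.9 [312.4 175.4] [602.1 189.9 120. ]
scene flap_old_hinge 0.56 [324.5 172.3] [638.1 172.8 124. ]
scene orange 69 [126.8 140.1 146.5] ((598.0645751953125, 179.9443359375), (16.85418701171875, 28.584232330322266), 79.89263916015625)
scene green 65 [127.7 140.3 147.5] ((577.2119750976562, 86.97393798828125), (17.825050354003906, 27.565109252929688), 83.27960205078125)
top used_plate_tab_top 0.63 [285.9 160.8] [611.6 183.1 148. ]
top bay_old_slot 0.55 [287.2 162.9] [610.2 182.4 120. ]
top bay_old_slot 0.42 [322.4 172.3] [587.1  88.2 120. ]
top orange 40 [145.2 148.9 152.3] ((598.8933715820312, 181.68446350097656), (10.80255126953125, 22.578826904296875), 76.24727630615234)
top green 22 [146.6 150.  152.6] ((581.515869140625, 87.67593383789062), (6.165887832641602, 21.6226749420166), 80.02217864990234)
tcp [601.9 181.1 301.9] ex/ey rel? [[-0.979, 0.202, -0.0], [0.202, 0.979, -0.0], [0.0, -0.0, -1.0]] d [  0.4  -0.1 156.9] turn -0.0006 q [ 0.2  0.5  1.4 -0.   1.3 -1.1] F [-0.7  0.  -0.5] t 15.25 grip 38.3
```

View pics/h4.png

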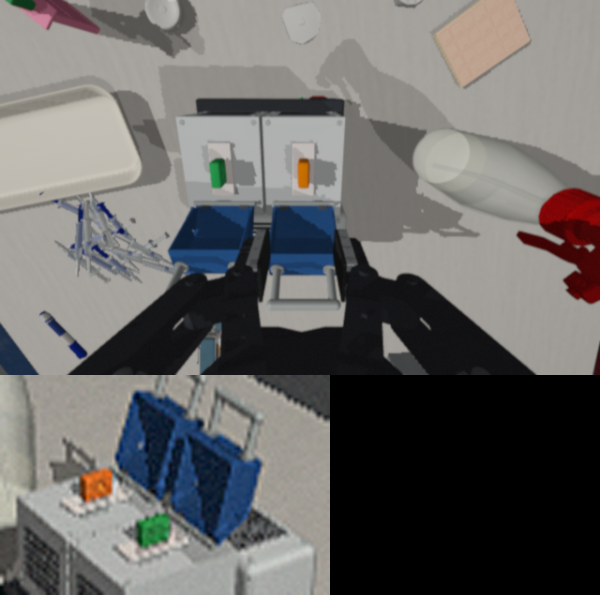

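In the tool's units: 153 mm / 750 = 0.204, 145 mm / 750 = 0.1933.

Emit:
arm_command:
  plan:
    - {"dx": 0.0027,"dy": 0.0013,"dz": 0.0533,"turn": 0,"claw": 0.6}
    - {"dx": 0.0027,"dy": 0.0013,"dz": 0.1133,"turn": 0,"claw": 0.6}
    - {"dx": 0.0027,"dy": 0.0013,"dz": 0.1533,"turn": 0,"claw": 0.6}
    - {"dx": 0.0027,"dy": 0.0013,"dz": 0.176,"turn": 0,"claw": 0.6}
    - {"dx": 0.0027,"dy": 0.0013,"dz": 0.1933,"turn": 0,"claw": 0.6}
    - {"dx": 0.0027,"dy": 0.0013,"dz": 0.204,"turn": 0,"claw": 0.6}
    - {"dx": 0.0027,"dy": 0.0013,"dz": 0.204,"turn": 0,"claw": 0.6}
    - {"dx": 0.0027,"dy": 0.0013,"dz": 0.204,"turn": 0,"claw": 0.6}

```text
clock: 16.25
tool_pos: [600.5, 182.5, 149.8]
orientation: [0.318, 3.124, 0.001]
ft_force: [-0.2, 0.4, 0.4]
grip_width: 33.9
finger_force: 0.0
```

Emit:
arm_command:
  plan:
    - {"dx": 0,"dy": 0,"dz": 0,"turn": 0,"claw": 0.75}
    - {"dx": 0,"dy": 0,"dz": 0,"turn": 0,"claw": 0.85}
    - {"dx": 0,"dy": 0,"dz": 0,"turn": 0,"claw": 1}
    - {"dx": 0,"dy": 0,"dz": 0,"turn": 0,"claw": 1}
    - {"dx": 0,"dy": 0,"dz": 0,"turn": 0,"claw": 1}
    - {"dx": 0,"dy": 0,"dz": 0,"turn": 0,"claw": 1}
    - {"dx": 0,"dy": 0,"dz": 0,"turn": 0,"claw": 1}
    - {"dx": 0,"dy": 0,"dz": 0,"turn": 0,"claw": 1}
  newtons: 45

```text
clock: 17.25
tool_pos: [600.4, 182.6, 149.5]
orientation: [0.318, 3.125, 0.001]
ft_force: [-1.1, 1.6, 5.9]
grip_width: 11.0
finger_force: 44.9
```

In the tool's units: -66 mm / 750 = -0.088, -56 mm / 750 = -0.0747.

Emit:
arm_command:
  plan:
    - {"dx": 0,"dy": 0,"dz": -0.0053,"turn": 0,"claw": 1}
    - {"dx": 0,"dy": 0,"dz": -0.0133,"turn": 0,"claw": 1}
    - {"dx": 0,"dy": 0,"dz": -0.024,"turn": 0,"claw": 1}
    - {"dx": 0,"dy": 0,"dz": -0.0347,"turn": 0,"claw": 1}
    - {"dx": 0,"dy": 0,"dz": -0.048,"turn": 0,"claw": 1}
    - {"dx": 0,"dy": 0,"dz": -0.0613,"turn": 0,"claw": 1}
    - {"dx": 0,"dy": 0,"dz": -0.0747,"turn": 0,"claw": 1}
    - {"dx": 0,"dy": 0,"dz": -0.088,"turn": 0,"claw": 1}

```text
clock: 18.25
tool_pos: [600.2, 182.4, 215.7]
orientation: [0.318, 3.125, 0.0]
ft_force: [1.4, -0.2, -1.2]
grip_width: 11.1
finger_force: 43.9
```

In the tool's units: -85 mm / 750 = -0.1133, -75 mm / 750 = -0.1.

Emit:
arm_command:
  plan:
    - {"dx": 0,"dy": 0,"dz": -0.0133,"turn": 0,"claw": 1}
    - {"dx": 0,"dy": 0,"dz": -0.0267,"turn": 0,"claw": 1}
    - {"dx": 0,"dy": 0,"dz": -0.04,"turn": 0,"claw": 1}
    - {"dx": 0,"dy": 0,"dz": -0.06,"turn": 0,"claw": 1}
    - {"dx": 0,"dy": 0,"dz": -0.08,"turn": 0,"claw": 1}
    - {"dx": 0,"dy": 0,"dz": -0.1,"turn": 0,"claw": 1}
    - {"dx": 0,"dy": 0,"dz": -0.1133,"turn": 0,"claw": 1}
    - {"dx": 0,"dy": 0,"dz": -0.1133,"turn": 0,"claw": 1}

```text
clock: 19.25
tool_pos: [600.4, 182.5, 300.8]
orientation: [0.318, 3.124, 0.001]
ft_force: [0.4, -0.4, -1.1]
grip_width: 11.0
finger_force: 43.9
```

Run:
```python
from h import *
f=robot.grab_frame("scene"); cv2.imwrite("pics/s5.png",cv2.resize(f["frame"][90:240,230:430,::-1],None,fx=3,fy=3,interpolation=2))
f=robot.grab_frame("top")
P=cloud(f); r=robot.regions_of(f,"tray")[0]; q=P[r["mask"]]; q=q[~np.isnan(q[:,0])]; print(cv2.minAreaRect(q[:,:2].astype(np.float32)))
go([524,-262,205])
```

```text
((519.7089233398438, -261.26922607421875), (152.21229553222656, 395.77081298828125), 0.06180869787931442)
tcp [600.  182.4 299.4] ex/ey rel? [[-0.98, 0.201, -0.001], [0.201, 0.98, -0.0], [0.001, -0.0, -1.0]] d [ -15.2 -450.6   94.5] turn -0.0003 q [ 0.22  0.45  1.38 -0.    1.31 -1.15] F [-0.5 -0.8 -0.6] t 19.4 grip 11.1
```

View pics/s5.png

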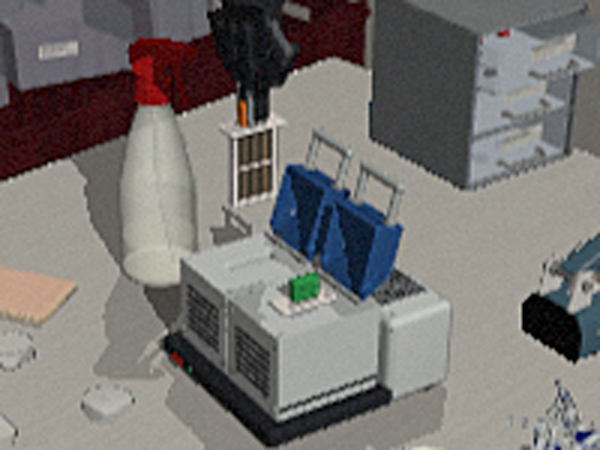

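In the tool's units: -240 mm / 750 = -0.32, -202 mm / 750 = -0.2693.

Emit:
arm_command:
  plan:
    - {"dx": 0.0107,"dy": -0.0133,"dz": 0,"turn": 0,"claw": 1}
    - {"dx": 0.0213,"dy": -0.04,"dz": 0,"turn": 0,"claw": 1}
    - {"dx": 0.0267,"dy": -0.0773,"dz": 0,"turn": 0,"claw": 1}
    - {"dx": 0.0267,"dy": -0.1227,"dz": 0,"turn": 0,"claw": 1}
    - {"dx": 0.0267,"dy": -0.1707,"dz": 0,"turn": 0,"claw": 1}
    - {"dx": 0.024,"dy": -0.22,"dz": 0,"turn": 0,"claw": 1}
    - {"dx": 0.0187,"dy": -0.2693,"dz": 0,"turn": 0,"claw": 1}
    - {"dx": 0.0133,"dy": -0.32,"dz": 0,"turn": 0,"claw": 1}

```text
clock: 20.4
tool_pos: [541.0, -51.9, 299.8]
orientation: [-0.318, -3.125, 0.0]
ft_force: [0.6, -0.2, -1.3]
grip_width: 11.1
finger_force: 43.9
```

In the tool's units: -210 mm / 750 = -0.28, -205 mm / 750 = -0.2733.

Emit:
arm_command:
  plan:
    - {"dx": -0.0067,"dy": -0.0467,"dz": 0.0067,"turn": 0,"claw": 1}
    - {"dx": -0.0133,"dy": -0.0933,"dz": 0.02,"turn": 0,"claw": 1}
    - {"dx": -0.0187,"dy": -0.14,"dz": 0.04,"turn": 0,"claw": 1}
    - {"dx": -0.0227,"dy": -0.184,"dz": 0.06,"turn": 0,"claw": 1}
    - {"dx": -0.0253,"dy": -0.224,"dz": 0.0773,"turn": 0,"claw": 1}
    - {"dx": -0.028,"dy": -0.2533,"dz": 0.0933,"turn": 0,"claw": 1}
    - {"dx": -0.028,"dy": -0.2733,"dz": 0.1067,"turn": 0,"claw": 1}
    - {"dx": -0.028,"dy": -0.28,"dz": 0.1133,"turn": 0,"claw": 1}

```text
clock: 21.4
tool_pos: [520.0, -260.9, 214.4]
orientation: [-0.319, -3.125, -0.001]
ft_force: [0.7, -0.2, -1.1]
grip_width: 11.0
finger_force: 43.9
```

Emit:
arm_command:
  plan:
    - {"dx": 0,"dy": 0,"dz": 0,"turn": 0,"claw": 1}
    - {"dx": 0,"dy": 0,"dz": 0,"turn": 0,"claw": 1}
    - {"dx": 0,"dy": 0,"dz": 0,"turn": 0,"claw": 1}
    - {"dx": 0,"dy": 0,"dz": 0,"turn": 0,"claw": 1}
    - {"dx": 0,"dy": 0,"dz": 0,"turn": 0,"claw": 1}
    - {"dx": 0,"dy": 0,"dz": 0,"turn": 0,"claw": 1}
    - {"dx": 0,"dy": 0,"dz": 0,"turn": 0,"claw": 1}
    - {"dx": 0,"dy": 0,"dz": 0,"turn": 0,"claw": 1}

```text
clock: 22.4
tool_pos: [520.3, -260.6, 215.0]
orientation: [0.318, 3.125, -0.0]
ft_force: [0.8, -0.4, -0.6]
grip_width: 11.1
finger_force: 43.9
```

Run:
```python
from h import *
f=robot.grab_frame("scene"); cv2.imwrite("pics/s6.png",cv2.resize(f["frame"][120:380,200:600,::-1],None,fx=2,fy=2,interpolation=2))
for d in robot.landmark_of(f,"used_plate_foot")[:1]: print(d["p"],d["centre"],at_height(f,d["centre"],105))
go([521,-261,215]); print(robot.get_state()["qvel"].round(3),robot.get_state()["finger_force"])
```

```text
0.87 [411.1, 256.3] [ 514.19402145 -257.44073947  105.        ]
tcp [ 520.3 -260.5  214.9] ex/ey rel? [[-0.98, 0.201, -0.0], [0.201, 0.98, 0.0], [0.0, 0.0, -1.0]] d [-0.8 -0.3 -0.1] turn -0.0003 q [-0.54  0.45  1.61 -0.    1.09 -1.91] F [-0.2 -0.6 -1.2] t 22.5 grip 11.0
[-0.001 -0.    -0.002  0.001  0.001 -0.   ] 43.93961727619171
```

View pics/s6.png

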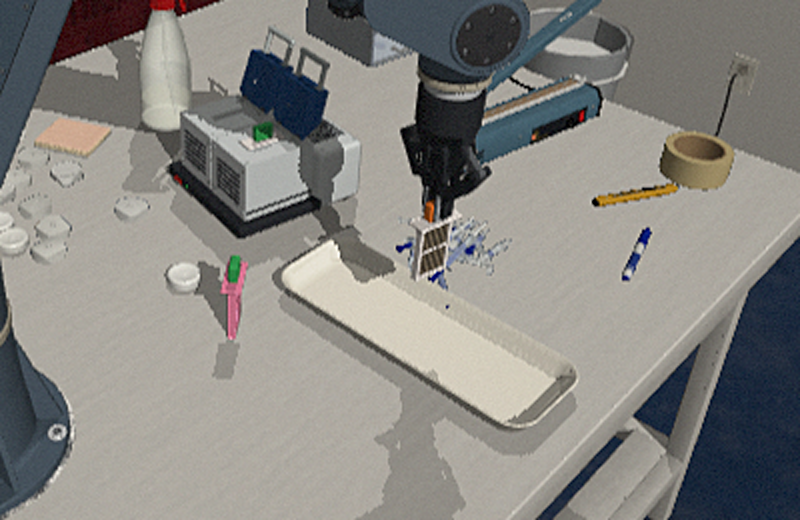

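The picture shows the used plate upright above the tray's middle, at about (435,250). Both flaps stand open, the fresh plate is home, and the bystanders are where they were.

```bash
python3 -c "
from workcell import robot
print(robot.job_done())"
```

```text
the job is handed in; nothing more can be done
None
```

I handed the job in at about 22.5 s: the fresh plate is pressed home, the old bay's flap is laid back and staying open, and the used plate is held upright and still with its foot about 80 mm above the tray's rim.

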